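# Empty the reject skip at the tipping station

## Robot

A 7-joint arm with a two-finger parallel gripper is mounted at the origin on the work surface. World frame = base frame: x ahead of the robot, y to its left, z up, the work surface at z = 0. Lengths are in m, angles in rad, forces in N, time in s.
With the tool pointing down it reaches from about 0.4 to 0.85 m from the base axis. Payload 10.4 kg.
Tool frame: the origin (TCP) lies at the very end of the fingers, on their centre line; the grasp point (between the pads) lies 19 mm behind it; z points along the fingers, y is the line along which they close (so a half turn about z gives the same grasp; the last joint's range is limited). The gripper opens to 85 mm and grips with 20 to 120 N. Pads are 22 mm wide; open, the fingers measure 114 mm over their backs; the gripper's body (76 mm by 85 mm) begins 54 mm behind the grasp point. The pads swing forward as they close: fully open they stand 13 mm farther back than shut.
Start: joints at [-1.251, 0.332, -0.065, 1.46, 0.022, 1.35, -0.088], TCP at [0.21, 0.589, 0.231] pointing down, gripper open.
Joint ranges: [-2.6, 2.6], [-0.5, 2.12], [-1.47, 1.34], [0.16, 2.42], [-1.27, 4.41], [0.06, 2.06], [-2.6, 2.6]. Speed limits (rad/s): [2.22, 2.22, 2.79, 2.79, 3.14, 3.14, 3.14].

## Interface

Orientations are given as a unit quaternion [x, y, z, w].
In Python, from workcell import manip, vision, order gives the robot as it stands. The module is installed in compiled form; this text tells all that it offers.
- The arm moves only by the tool move_arm, never from a script. Its argument "motion" is a list of rows, each a list of 3 entries, a list of its own where there are three numbers: the shift along the tool's x, y, z scaled (see below), then the turn, a rotation vector about the tool's x, y, z scaled (see below), then the opening, from -1 (shut) to 1 (fully open). In form: [[[dx, dy, dz], [wx, wy, wz], hand], ...]. A call has 1 to 12 rows; each row shifts and turns the commanded pose from where the row before left it, along the tool's axes as they then stand; what a row does not reach is not made up. The controller multiplies each number of a shift by 0.75 m and each number of a turn by pi/4 rad. A row lasts 1/10 s, in which the tool goes at most 50 mm and 8.59 degrees, less where a joint would pass 70% of its speed; a pose out of reach is approached as far as the arm can. A call with a number of a shift or a turn outside -1 to 1 is refused whole. A call with a gripper value outside its range is refused whole. The fingers move at their own pace and stop on an object; "newtons" is the grip in N (left out, the last holds). Time passes only in rows, so rows that do not move let the fingers close. It gives the time, the measured TCP pose, the force, the opening and the grip force at its end, in the units of the state.
- manip.get_obs(): the state, without advancing time (a new reading comes with each control period).
- vision.camera(name): name is "side" or "top" or "wrist"; returns a dict with "pixels" (384x512x3 uint8, red, green, blue), "fx", "fy", "cx", "cy" (pixels), "R" (3x3) and "t" (3): a world point X has camera coordinates R X + t. Camera axes: x right, y down, z forward; pixel columns grow to the right and rows downward; lengths in m; the calibration is good to about 2 mm. A picture is of the moment at which its call begins. There is no depth.
- order.hand_in(): hands the job in; it is judged then, once.
The state is a dict: "clock": time; "joint_pos": joint angles; "joint_velocities": joint speeds; "tau": joint torques, N m; "position": TCP position; "ee_rot": TCP orientation; "ft_force": force on the tool from outside, world axes, zero at the start; "torque": the same for the moment, N m; "grip_width": opening from 0.0 (shut) to 1.0 (fully open); "grasp_force": force on a finger pad.
Only numpy, scipy, OpenCV 4.12 (cv2) and the standard library are available. Lean on these libraries where they do the work, as an engineer would, in place of code of your own. Each camera call takes 0.05 s, during which the arm holds its last target. There are 200 camera calls.

## Task

Wheel the little skip forward along the deck until its wheel rests against the stop, squarely, set it down on its feet and let go. Then take the handle afresh and lift it so the skip tips forward over its wheel, the wheel staying at the stop, until both rejected valve bodies have slid into the tray; with them in the tray, lower the skip gently back onto its feet at the stop, without letting it drop, and let go. Leave the torque wrench, scanner and yellow bin where they are.

Things in the scene. Friction and masses are not known exactly. Their poses are not given: they have to be found in the camera images.
- skip: Loose bare-steel hand skip (barrow), 227 long x 100 wide x 100 high, 0.5-0.75 kg empty. Origin: on the ground under the axle; x = forward (the way it tips), z = up. Open bucket 96 wide inside, rear wall at x = -110, walls' top z = 100, front floor sloping up to an open lip at x = 45, z = 77. Stands on one freely rolling rubber wheel (radius 22, 34 wide) and two feet at x = -95, y = +-36.
- handle (a point): Middle of the skip's handle crossbar: level round bar, diameter 14, along the skip's y, 70 mm free between two side arms; at x = -175, z = 85 in the skip's frame, 56 mm clear behind the bucket. Same axes as the skip.
- axle (a point): Centre of the skip's wheel, 22 above the ground: the skip tips about it. Same axes as the skip. With the feet lifted some 5 mm the skip rolls with well under 3 N. Tipped about 68 degrees over the stop the whole load slides out; at 45 degrees it may not.
- station: Fixed steel tipping station on the table; x = the way the skip rolls and tips, z = up. Origin: on the table under the middle of the wheel stop's near face. Level deck 50 above the table, 180 wide, x = -280 to 45, with kerbs 10 high along both sides (164 clear between). Beyond its end is the open tray.
- stop (a point): Middle of the near face of the wheel stop, at deck height: a rigid bar across the deck, 18 high, 14 thick. Same axes as the station. With the wheel against it the axle lies 22 behind this point.
- tray (a point): Centre of the tray's inner floor, 5 above the table, 147 beyond the stop; open sheet tray 200 x 200 outside, walls 5 thick, 42 high (8 below the deck). Same axes as the station.
- body1: Loose rejected valve body, plain aluminium bar 25 x 72 x 25 with an 18 wide, 8 high round boss on one face, about 0.12 kg; lies across the skip's bucket floor at the back. Origin: centre of its underside, x across, y along its length.
- body2: The other valve body, the same, lying just in front of body1 in the skip.
- torque_wrench: Bystander: loose torque wrench 285 long, black grip, steel shaft, on the table beyond the station.
- scanner: Bystander: loose hand scanner about 170 long, black head, yellow grip.
- parts_bin: Bystander: loose open yellow bin 120 x 100 x 60.
Mind the look-alikes: they are no part of the job. What is shaped like the body2 but black or purple is not meant. What is shaped like the body1 but brown is not meant.

How it is judged:
On the way, in this order (a step that is already met when the one before it is completed fails the run):
1. the skip stands on its feet, wheel within 6 mm of the stop, square to it, let go (x of axle in the frame of stop above -0.028 m and y of axle in the frame of stop between -0.03 and 0.03 m and angle between the x axis of skip and the x axis of station, either way round below 0.14 rad and angle between skip's own z axis and vertical below 0.04 rad and contact force between the fingers and skip below 0.1 N), for 0.3 s.
2. the skip is tipped over its wheel at the stop and both valve bodies are in the tray (angle between skip's own z axis and vertical above 0.7 rad and x of axle in the frame of stop above -0.04 m and z of axle in the frame of stop below 0.037 m and x of body1 in the frame of tray between -0.1 and 0.1 m and y of body1 in the frame of tray between -0.1 and 0.1 m and z of each of body1, body2 in the frame of tray below 0.055 m and x of body2 in the frame of tray between -0.1 and 0.1 m and y of body2 in the frame of tray between -0.1 and 0.1 m), for 0.2 s.
At the end, for the whole second after the job is handed in: The skip stands on its feet on the deck, at rest and let go, its wheel within 20 mm of the stop, within 35 mm of the stop's middle and within 0.2 rad of square; both valve bodies lie at rest in the tray; wrench, scanner and bin within 30 mm of where they were (angle between skip's own z axis and vertical below 0.05 rad and x of axle in the frame of stop above -0.042 m and z of axle in the frame of stop between 0.015 and 0.03 m and y of axle in the frame of stop between -0.035 and 0.035 m and angle between the x axis of skip and the x axis of station, either way round below 0.2 rad and linear speed of each of skip, body1, body2 below 0.02 m/s and x of body1 in the frame of tray between -0.1 and 0.1 m and y of body1 in the frame of tray between -0.1 and 0.1 m and z of each of body1, body2 in the frame of tray below 0.055 m and x of body2 in the frame of tray between -0.1 and 0.1 m and y of body2 in the frame of tray between -0.1 and 0.1 m and distance of each of torque_wrench, scanner, parts_bin from where it was at the start of the episode below 0.03 m); the robot touches nothing.
It fails at once if the skip is dropped or thrown over (turns faster than 4 rad/s) (angular speed of skip above 4 rad/s).
It fails at once if a bystander is moved more than 30 mm (distance of any of torque_wrench, scanner, parts_bin from where it was at the start of the episode above 0.03 m).
It also fails if it takes over 61 s, if anything falls off the work surface, if the arm or the gripper's body presses on something with over 40 N, if the wrist force passes 120 N, or if a joint passes its speed limit or range.

## Working session

There is one attempt and no reset: what is moved stays moved. The work goes in short steps, Python scripts to look and compute and a tool call to move; the robot and the scene stay as the last step left them, time stands still between calls to the robot, and variables do not carry over. Pictures are saved under pics/ and viewed, at most 10 in all, crops included, and the job is handed in when it is done.

Besides the shell and the picture viewer there is one more tool, called after "Emit:" as name(argument=value, ...), one argument or row to a line, values as JSON. move_arm: Moves the arm, as the interface text tells. Its arguments: {"type":"object","properties":{"motion":{"type":"array"},"newtons":{"type":"number"}},"required":["motion"]}

```bash
mkdir -p pics
cat > h.py <<'E'
import numpy as np, cv2
from workcell import manip, vision, order
from scipy.spatial.transform import Rotation as Rot
def snap(n,f):
    c=vision.camera(n); cv2.imwrite('pics/'+f,c['pixels'][:,:,::-1]); np.save('pics/'+f[:-4]+'.npy',c,allow_pickle=True); return c
def load(f): return np.load('pics/'+f+'.npy',allow_pickle=True).item()
def ray(c,u,v,z):
    R=np.array(c['R']);t=np.array(c['t']);o=-R.T@t
    d=R.T@np.array([(u-c['cx'])/c['fx'],(v-c['cy'])/c['fy'],1]); return o+d*(z-o[2])/d[2]
def proj(c,X):
    p=np.array(c['R'])@np.array(X)+np.array(c['t']); return np.array([c['fx']*p[0]/p[2]+c['cx'],c['fy']*p[1]/p[2]+c['cy']])
E
python3 - <<'E'
from h import *
np.set_printoptions(precision=4,suppress=True)
for n in ('top','side'):
    c=snap(n,n+'0.png'); print(n,c['fx'],-np.array(c['R']).T@c['t'],np.array(c['R'])[2])
a=cv2.imread('pics/top0.png');cv2.imwrite('pics/top0b.png',cv2.resize(a,(800,600),interpolation=cv2.INTER_CUBIC))
a=cv2.imread('pics/side0.png');cv2.imwrite('pics/side0b.png',cv2.resize(a,(800,600),interpolation=cv2.INTER_CUBIC))
o=manip.get_obs();print(o)
E
```

```text
top 407.4330747649684 [0.4112 0.13   1.2545] [ 0.1025 -0.0088 -0.9947]
side 440.5146854479603 [-0.0537  1.2611  0.8951] [ 0.3882 -0.7567 -0.5261]
{'clock': 0.1, 'joint_pos': array([-1.2506,  0.3328, -0.0647,  1.4608,  0.0216,  1.3499, -0.0885]), 'joint_velocities': array([-0.0015, -0.0048,  0.0016, -0.003 ,  0.    ,  0.0012,  0.0025]), 'tau': array([  0.0009, -62.6755,   0.0489, -39.2425,   0.0163,   0.0071,
         0.    ]), 'position': array([0.2099, 0.5883, 0.2306]), 'ee_rot': array([ 0.1705,  0.9853, -0.0006, -0.0001]), 'ft_force': array([0.026 , 0.0536, 0.8826]), 'torque': array([-0.0073, -0.0309,  0.0069]), 'grasp_force': 0.0, 'grip_width': 0.997983379147019}
```

View pics/top0b.png

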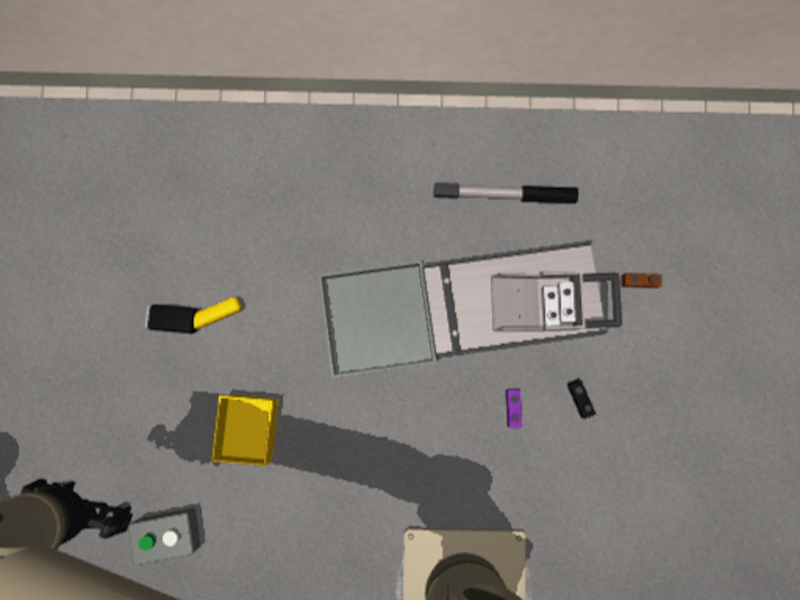

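View pics/side0b.png

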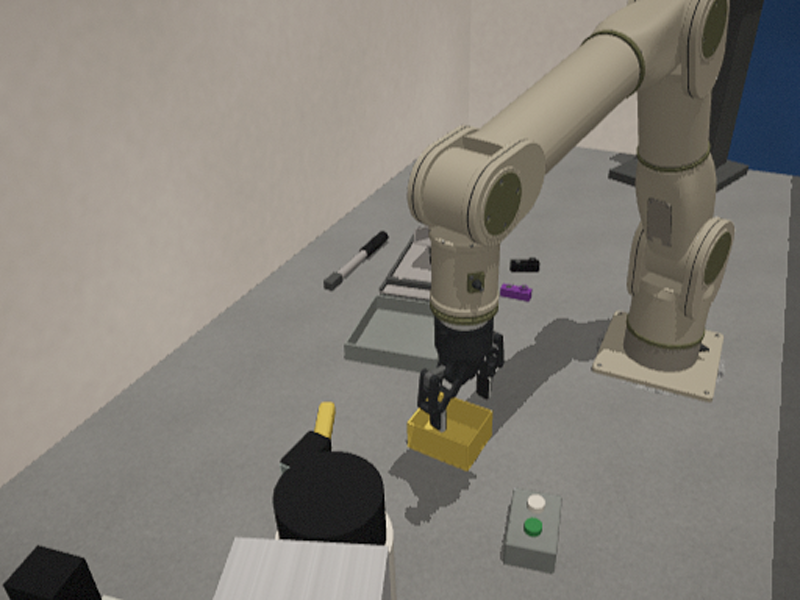

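The top view shows the skip at about (555,303) with its handle crossbar at about (617,300). The tray is at (378,320), the stop bar at (450,308) and the two white/grey bodies in the skip at (550,305) and (567,302). Look-alikes are brown (642,280), purple (514,408) and black (581,398), all outside the skip. The two bare-aluminium bodies in the bucket fit the description. I'll confirm with an enlarged crop.

Run:
```python
from h import *
a=cv2.imread('pics/top0.png')[145:245,200:430]
cv2.imwrite('pics/crop0.png',cv2.resize(a,None,fx=3.4,fy=3.4,interpolation=cv2.INTER_CUBIC))
```

```text
(no output)
```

View pics/crop0.png

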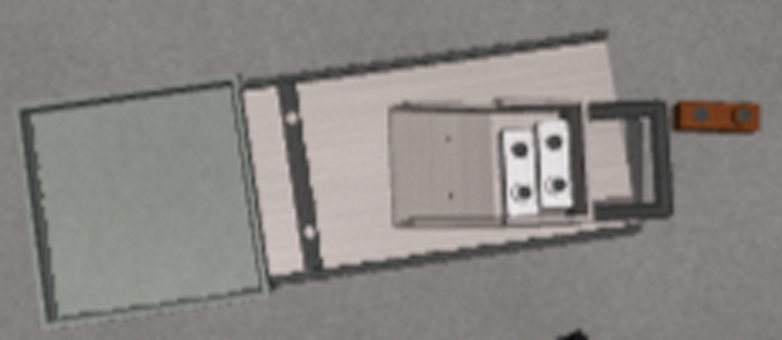

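Run:
```python
from h import *
np.set_printoptions(precision=4,suppress=True)
c=load('top0')
P=lambda u,v,z: ray(c,(u+.5)/3.4-.5+200,(v+.5)/3.4-.5+145,z)
pts=dict(stopA=(298,83,.068),stopB=(323,272,.068),k1a=(245,84,.06),k1b=(607,35,.06),k2a=(270,285,.06),k2b=(640,228,.06),
t1=(20,108,.042),t2=(237,78,.042),t3=(268,290,.042),t4=(48,324,.042),
hA=(657,102,.135),hB=(662,216,.135),hrA=(667,102,.135),hrB=(672,215,.135),rwA=(583,103,.15),rwB=(588,215,.15),lA=(390,104,.127),lB=(393,226,.127))
W={k:P(*v) for k,v in pts.items()}
for k,v in W.items(): print(k,v)
an=lambda a,b: np.degrees(np.arctan2((W[b]-W[a])[1],(W[b]-W[a])[0]))
for a,b in [('stopB','stopA'),('k1b','k1a'),('k2b','k2a'),('t3','t2'),('t2','t1'),('t3','t4'),('hB','hA'),('rwB','rwA'),('lB','lA')]: print(a,b,an(a,b),np.linalg.norm((W[a]-W[b])))
m=lambda a,b:(W[a]+W[b])/2
for a,b in [('stopA','stopB'),('hA','hB'),('hrA','hrB'),('rwA','rwB'),('lA','lB'),('t1','t3')]: print('mid',a,m(a,b))
d=m('lA','lB')-m('hA','hB');print('skip axis',np.degrees(np.arctan2(d[1],d[0])),np.linalg.norm(d[:2]))
```

```text
stopA [0.6122 0.0398 0.068 ]
stopB [0.4491 0.0163 0.068 ]
k1a [0.6117 0.0854 0.06  ]
k1b [ 0.662  -0.2319  0.06  ]
k2a [0.4373 0.0611 0.06  ]
k2b [ 0.4928 -0.2588  0.06  ]
t1 [0.5891 0.2831 0.042 ]
t2 [0.62  0.092 0.042]
t3 [0.4333 0.0617 0.042 ]
t4 [0.4001 0.2525 0.042 ]
hA [ 0.5914 -0.2497  0.135 ]
hB [ 0.4978 -0.2525  0.135 ]
hrA [ 0.5915 -0.258   0.135 ]
hrB [ 0.4988 -0.2607  0.135 ]
rwA [ 0.5869 -0.1846  0.15  ]
rwB [ 0.4962 -0.1879  0.15  ]
lA [ 0.5863 -0.0318  0.127 ]
lB [ 0.4858 -0.0348  0.127 ]
stopB stopA 8.17589563493908 0.164832484451552
k1b k1a 99.00588850251562 0.3213467946641574
k2b k2a 99.84331892118877 0.3246944895436112
t3 t2 9.200101653341708 0.18912370903389097
t2 t1 99.17736251586729 0.19361804146457978
t3 t4 99.86566888333583 0.19369384013038746
hB hA 1.6852874896170191 0.09362357013283713
rwB rwA 2.0436530635889096 0.09070226086938736
lB lA 1.7212621807002202 0.10060721319950926
mid stopA [0.5306 0.0281 0.068 ]
mid hA [ 0.5446 -0.2511  0.135 ]
mid hrA [ 0.5451 -0.2593  0.135 ]
mid rwA [ 0.5415 -0.1863  0.15  ]
mid lA [ 0.536  -0.0333  0.127 ]
mid t1 [0.5112 0.1724 0.042 ]
skip axis 92.23885186032658 0.21800048983000586
```

```bash
cat >> h.py <<'E'
def tool(yaw,a,sgn=-1):
    "tool pointing down, tilted a deg toward heading yaw (deg); closing line along heading"
    y,a=np.radians([yaw,a]); f=np.array([np.cos(y),np.sin(y),0]); z=np.array([0,0,1.])
    t=np.sin(a)*f-np.cos(a)*z; yy=sgn*(np.cos(a)*f+np.sin(a)*z)
    return np.stack([np.cross(yy,t),yy,t],1)
def cur(): o=manip.get_obs(); return np.array(o['position']),Rot.from_quat(o['ee_rot']).as_matrix()
def plan(wps,start=None,hand=None):
    "wps: list of (p,R,n); rows, rounded, and where they end"
    p,R=start or cur(); out=[]
    for P,Q,n in wps:
        P=np.array(P)
        for i in range(n):
            k=n-i; w=Rot.from_matrix(R.T@Q).as_rotvec()/k; d=R.T@(P-p)/k
            d=np.round(d/.75,3); w=np.round(w/(np.pi/4),3); out.append((d,w))
            if np.linalg.norm(d)*.75>.0501 or np.linalg.norm(w)*45>8.6: print('! row over limit',len(out))
            p=p+R@d*.75; R=R@Rot.from_rotvec(w*np.pi/4).as_matrix()
    for i in range(0,len(out),12):
        print('['+','.join('[[%g,%g,%g],[%g,%g,%g],H]'%(*(d+0.),*(w+0.)) for d,w in out[i:i+12])+']')
    return p,R
E
python3 - <<'E'
from h import *
a=plan([((.48,.2,.28),tool(92+75,0),11),((.55,-.29,.27),tool(92,0),13)])
E
```

```text
[[[-0.047,-0.033,-0.006],[0,0,0.168],H],[[-0.051,-0.027,-0.006],[0,0,0.168],H],[[-0.054,-0.02,-0.006],[0,0,0.168],H],[[-0.056,-0.013,-0.006],[0,0,0.169],H],[[-0.057,-0.005,-0.006],[0,0,0.168],H],[[-0.057,0.002,-0.006],[0,0,0.169],H],[[-0.056,0.01,-0.006],[0,0,0.168],H],[[-0.055,0.017,-0.006],[0,0,0.169],H],[[-0.052,0.024,-0.006],[0,0.001,0.168],H],[[-0.048,0.031,-0.006],[0,0,0.169],H],[[-0.044,0.037,-0.005],[0,0.001,0.168],H],[[-0.047,0.018,0.001],[0,0,0.128],H]]
[[[-0.045,0.023,0.001],[0,0,0.128],H],[[-0.043,0.027,0.001],[0,0,0.128],H],[[-0.04,0.032,0.001],[0,0,0.128],H],[[-0.036,0.035,0.001],[0,0,0.128],H],[[-0.033,0.039,0.001],[0,0,0.128],H],[[-0.029,0.042,0.001],[0,0,0.128],H],[[-0.024,0.045,0.001],[0,0,0.129],H],[[-0.02,0.047,0.001],[0,0,0.128],H],[[-0.015,0.048,0.001],[0,0,0.129],H],[[-0.01,0.05,0.001],[0,0,0.128],H],[[-0.005,0.05,0.001],[0,0,0.129],H],[[0.001,0.051,0.001],[0,0,0.128],H]]
```

Emit:
move_arm(
  motion=[
    [[-0.047,-0.033,-0.006],[0,0,0.168],0.1],
    [[-0.051,-0.027,-0.006],[0,0,0.168],0.1],
    [[-0.054,-0.02,-0.006],[0,0,0.168],0.1],
    [[-0.056,-0.013,-0.006],[0,0,0.169],0.1],
    [[-0.057,-0.005,-0.006],[0,0,0.168],0.1],
    [[-0.057,0.002,-0.006],[0,0,0.169],0.1],
    [[-0.056,0.01,-0.006],[0,0,0.168],0.1],
    [[-0.055,0.017,-0.006],[0,0,0.169],0.1],
    [[-0.052,0.024,-0.006],[0,0.001,0.168],0.1],
    [[-0.048,0.031,-0.006],[0,0,0.169],0.1],
    [[-0.044,0.037,-0.005],[0,0.001,0.168],0.1],
    [[-0.047,0.018,0.001],[0,0,0.128],0.1],
  ],
)

```text
clock: 1.3
position: [0.4871, 0.1609, 0.2793]
ee_rot: [0.815, 0.58, 0.001, -0.0]
ft_force: [0.6, 0.2, 1.0]
grip_width: 0.549
grasp_force: 0.0
```

Emit:
move_arm(
  motion=[
    [[-0.045,0.023,0.001],[0,0,0.128],0.1],
    [[-0.043,0.027,0.001],[0,0,0.128],0.1],
    [[-0.04,0.032,0.001],[0,0,0.128],0.1],
    [[-0.036,0.035,0.001],[0,0,0.128],0.1],
    [[-0.033,0.039,0.001],[0,0,0.128],0.1],
    [[-0.029,0.042,0.001],[0,0,0.128],0.1],
    [[-0.024,0.045,0.001],[0,0,0.129],0.1],
    [[-0.02,0.047,0.001],[0,0,0.128],0.1],
    [[-0.015,0.048,0.001],[0,0,0.129],0.1],
    [[-0.01,0.05,0.001],[0,0,0.128],0.1],
    [[-0.005,0.05,0.001],[0,0,0.129],0.1],
    [[0.001,0.051,0.001],[0,0,0.128],0.1],
  ],
)

```text
clock: 2.5
position: [0.55, -0.2908, 0.2691]
ee_rot: [1.0, 0.016, -0.0, -0.001]
ft_force: [0.6, -0.3, 0.3]
grip_width: 0.555
grasp_force: 0.0
```

Run:
```python
from h import *
H=np.array([.545,-.2525,.135]); R=tool(92,34); print(manip.get_obs()['joint_pos'])
plan([(H-.075*R[:,2],R,6)])
```

```text
[-0.20703602  0.38854011  0.83517338  1.44720064 -0.28898881  1.43349349
 -0.90880281]
[[[-0.001,0.001,0.016],[0.126,0,-0.001],H],[[-0.001,0.002,0.016],[0.125,0,-0.001],H],[[-0.001,0.004,0.015],[0.126,0,-0.001],H],[[-0.001,0.005,0.015],[0.125,0,0],H],[[0,0.007,0.015],[0.126,0,-0.001],H],[[-0.001,0.009,0.013],[0.125,-0.001,0],H]]
```

Emit:
move_arm(
  motion=[
    [[-0.001,0.001,0.016],[0.126,0,-0.001],0.1],
    [[-0.001,0.002,0.016],[0.125,0,-0.001],0.1],
    [[-0.001,0.004,0.015],[0.126,0,-0.001],0.1],
    [[-0.001,0.005,0.015],[0.125,0,0],0.1],
    [[0,0.007,0.015],[0.126,0,-0.001],0.1],
    [[-0.001,0.009,0.013],[0.125,-0.001,0],0.1],
    [[0,0,0],[0,0,0],0.1],
  ],
)

```text
clock: 3.2
position: [0.544, -0.2954, 0.1932]
ee_rot: [0.956, 0.015, -0.008, -0.294]
ft_force: [0.0, -1.1, -0.4]
grip_width: 0.55
grasp_force: 0.0
```

Run:
```python
from h import *
np.set_printoptions(precision=4,suppress=True)
H=np.array([.545,-.2525,.135]);p,R=cur();print(manip.get_obs()['joint_pos'],p,H-.075*tool(92,34)[:,2])
w=snap('wrist','w1.png');print(proj(w,H)); t=snap('top','t1.png')
cv2.imwrite('pics/m1.png',np.hstack([cv2.imread('pics/w1.png')[:,60:460],cv2.imread('pics/t1.png')[:,150:500]]))
```

```text
[ 0.2715  0.7157  0.6487  1.2559 -0.7647  1.7976 -0.6228] [ 0.544  -0.2954  0.1932] [ 0.5465 -0.2944  0.1972]
[254.235  195.2879]
```

View pics/m1.png

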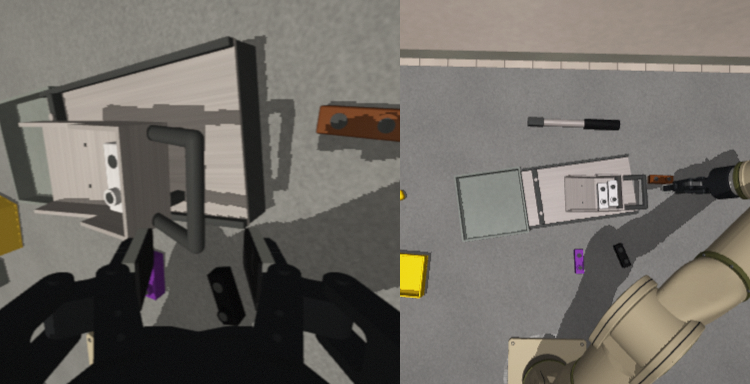

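The wrist view shows the crossbar centred at about (252,190) in the full image, against a prediction of (254,195), and lying between the fingers. I'll advance and grip.

Run:
```python
from h import *
H=np.array([.545,-.2525,.135]); R=tool(92,34)
plan([(H+.017*R[:,2],R,5)])
```

```text
[[[0,0,0.024],[0.001,0.001,0],H],[[0,0,0.025],[0,0.001,0.001],H],[[0,0,0.024],[0.001,0,0],H],[[0,0,0.025],[0,0.001,0.001],H],[[0,0,0.024],[0.001,0,0],H]]
```

Emit:
move_arm(
  motion=[
    [[0,0,0.024],[0,0,0],0.1],
    [[0,0,0.025],[0,0,0],0.1],
    [[0,0,0.024],[0,0,0],0.1],
    [[0,0,0.025],[0,0,0],0.1],
    [[0,0,0.024],[0,0,0],0.1],
    [[0,0,0],[0,0,0],-0.2],
    [[0,0,0],[0,0,0],-0.5],
    [[0,0,0],[0,0,0],-0.8],
    [[0,0,0],[0,0,0],-1],
    [[0,0,0],[0,0,0],-1],
    [[0,0,0],[0,0,0],-1],
  ],
  newtons=40,
)

```text
clock: 4.4
position: [0.5449, -0.2433, 0.1229]
ee_rot: [0.956, 0.018, -0.005, -0.292]
ft_force: [1.5, -2.0, 6.1]
grip_width: 0.145
grasp_force: 39.6
```

```bash
cat >> h.py <<'E'
STOP=np.array([.532,.028,.05]); YS=99.2
u=np.array([np.cos(np.radians(YS)),np.sin(np.radians(YS)),0]); v=np.array([-u[1],u[0],0])
def S(ax,yaw,th):
    "skip pose about the axle: ax world xyz of axle"
    return np.array(ax), Rot.from_euler('ZY',[yaw,th],degrees=True).as_matrix()
def axle(x,y): return STOP+x*u+y*v+np.array([0,0,.022])
def carry(S0,S1,T0):
    D=S1[1]@S0[1].T; return S1[0]+D@(T0[0]-S0[0]), D@T0[1]
E
python3 - <<'E'
from h import *
p,R=cur(); H=p-.019*R[:,2]; H[2]=.135
f=np.array([np.cos(np.radians(92)),np.sin(np.radians(92)),0]); A=H+.175*f; A[2]=.072
print(H,A,(A-STOP)@u,(A-STOP)@v)
S0=S(A,92,0); w=[]
y0=(A-STOP)@v; x0=(A-STOP)@u
w.append((*carry(S0,S(A,92,3.3),(p,R)),4))
n=4
for i in range(1,n+1):
    k=i/n; w.append((*carry(S0,S(axle(x0+(-.03-x0)*k,y0+(.004-y0)*k),92+7.2*k,3.3),(p,R)),4))
print(plan(w))
np.save('pics/T0.npy',np.array([p,*R]));
E
```

```text
[ 0.54530126 -0.25393989  0.135     ] [ 0.53919384 -0.0790465   0.072     ] -0.10681963904761732 0.010013417516552785
[[[0,-0.003,-0.002],[-0.018,0,0],H],[[0,-0.002,-0.002],[-0.018,0,0],H],[[0,-0.003,-0.002],[-0.019,0,0],H],[[0,-0.002,-0.002],[-0.018,0,0],H],[[0.001,-0.006,0.003],[0,-0.005,-0.009],H],[[0.002,-0.005,0.003],[0,-0.005,-0.008],H],[[0.001,-0.006,0.003],[0,-0.005,-0.009],H],[[0.002,-0.005,0.004],[0,-0.006,-0.008],H],[[0.002,-0.006,0.003],[0,-0.005,-0.009],H],[[0.002,-0.006,0.003],[0,-0.005,-0.009],H],[[0.001,-0.005,0.003],[0,-0.005,-0.008],H],[[0.002,-0.006,0.004],[0,-0.005,-0.009],H]]
[[[0.002,-0.005,0.003],[0,-0.005,-0.009],H],[[0.002,-0.006,0.003],[0,-0.005,-0.008],H],[[0.002,-0.005,0.004],[0,-0.005,-0.009],H],[[0.001,-0.006,0.003],[0,-0.005,-0.008],H],[[0.002,-0.005,0.003],[0,-0.005,-0.009],H],[[0.002,-0.006,0.003],[0,-0.005,-0.009],H],[[0.002,-0.005,0.004],[0,-0.005,-0.008],H],[[0.003,-0.006,0.003],[0,-0.006,-0.009],H]]
(array([ 0.55895374, -0.16118058,  0.13244301]), array([[ 0.98660569,  0.14125218, -0.08159068],
       [ 0.16311409, -0.848957  ,  0.50265874],
       [ 0.00173466, -0.50923456, -0.86062603]]))
```

Emit:
move_arm(
  motion=[
    [[0,-0.003,-0.002],[-0.018,0,0],-1],
    [[0,-0.002,-0.002],[-0.018,0,0],-1],
    [[0,-0.003,-0.002],[-0.019,0,0],-1],
    [[0,-0.002,-0.002],[-0.018,0,0],-1],
    [[0.001,-0.006,0.003],[0,-0.005,-0.009],-1],
    [[0.002,-0.005,0.003],[0,-0.005,-0.008],-1],
    [[0.001,-0.006,0.003],[0,-0.005,-0.009],-1],
    [[0.002,-0.005,0.004],[0,-0.006,-0.008],-1],
    [[0.002,-0.006,0.003],[0,-0.005,-0.009],-1],
    [[0.002,-0.006,0.003],[0,-0.005,-0.009],-1],
    [[0.001,-0.005,0.003],[0,-0.005,-0.008],-1],
    [[0.002,-0.006,0.004],[0,-0.005,-0.009],-1],
  ],
)

```text
clock: 5.6
position: [0.5515, -0.1997, 0.1314]
ee_rot: [0.963, 0.049, -0.013, -0.264]
ft_force: [-0.2, -0.5, -3.9]
grip_width: 0.147
grasp_force: 39.0
```

Emit:
move_arm(
  motion=[
    [[0.002,-0.005,0.003],[0,-0.005,-0.009],-1],
    [[0.002,-0.006,0.003],[0,-0.005,-0.008],-1],
    [[0.002,-0.005,0.004],[0,-0.005,-0.009],-1],
    [[0.001,-0.006,0.003],[0,-0.005,-0.008],-1],
    [[0.002,-0.005,0.003],[0,-0.005,-0.009],-1],
    [[0.002,-0.006,0.003],[0,-0.005,-0.009],-1],
    [[0.002,-0.005,0.004],[0,-0.005,-0.008],-1],
    [[0.003,-0.006,0.003],[0,-0.006,-0.009],-1],
    [[0,0,0],[0,0,0],-1],
  ],
)

```text
clock: 6.5
position: [0.5588, -0.159, 0.1315]
ee_rot: [0.961, 0.08, -0.022, -0.264]
ft_force: [-0.3, 1.0, -3.9]
grip_width: 0.145
grasp_force: 39.1
```

Run:
```python
from h import *
np.set_printoptions(precision=4,suppress=True)
print(cur()[0],manip.get_obs()['joint_pos'],manip.get_obs()['ft_force'])
t=snap('top','t2.png')
cv2.imwrite('pics/t2c.png',cv2.resize(cv2.imread('pics/t2.png')[130:260,190:450],None,fx=3,fy=3,interpolation=cv2.INTER_CUBIC))
R=tool(99.2,30.7); 
p,Q=cur(); plan([(p+.010*u,Q,5)])
```

```text
[ 0.5588 -0.159   0.1315] [ 0.0183  0.6162  0.6094  1.5054 -0.7109  1.5633 -0.6292] [-0.2664  1.0236 -3.9136]
[[[0,-0.002,0.001],[0,0,0],H],[[0,-0.002,0.001],[0,0,0],H],[[0,-0.002,0.002],[0,0,0],H],[[0,-0.003,0.001],[0,0,0],H],[[0,-0.002,0.002],[0,0,0],H]]
```

View pics/t2c.png

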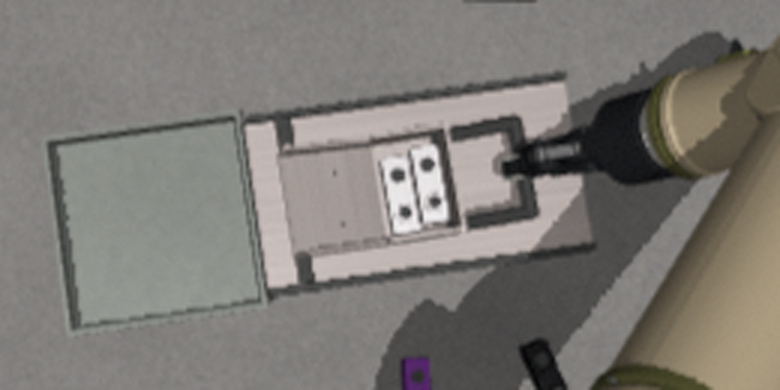

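The skip is square between the kerbs, with its lip (280,150)–(292,253) over the stop. I'll push on gently until it makes contact.

Emit:
move_arm(
  motion=[
    [[0,-0.002,0.001],[0,0,0],-1],
    [[0,-0.002,0.001],[0,0,0],-1],
    [[0,-0.002,0.002],[0,0,0],-1],
    [[0,-0.003,0.001],[0,0,0],-1],
    [[0,0,0],[0,0,0],-1],
  ],
)

```text
clock: 7.05
position: [0.5574, -0.1545, 0.1322]
ee_rot: [0.962, 0.079, -0.021, -0.262]
ft_force: [-0.4, -6.6, -0.8]
grip_width: 0.148
grasp_force: 39.7
```

Run:
```python
from h import *
p,R=cur(); H=p-.019*R[:,2]; A=axle(-.022,.004); S0=S(A,YS,3.3)
print(H, (H-STOP)@u,(H-STOP)@v)
plan([(*carry(S0,S(A,YS,-0.2),(p,R)),8)])
```

```text
[ 0.55893333 -0.16399911  0.14857185] -0.193835413284157 0.004110181488191737
[[[0,0.001,0.001],[0.01,0,0],H],[[0,0.001,0.001],[0.01,0,0],H],[[0,0.001,0.001],[0.01,0,0],H],[[0,0.002,0.001],[0.01,0,0],H],[[0,0.001,0.001],[0.009,0,0],H],[[0,0.002,0.001],[0.01,0,0],H],[[0,0.001,0.001],[0.009,0,0],H],[[0,0.002,0.002],[0.01,0,0],H]]
```

Emit:
move_arm(
  motion=[
    [[0,0.001,0.001],[0.01,0,0],-1],
    [[0,0.001,0.001],[0.01,0,0],-1],
    [[0,0.001,0.001],[0.01,0,0],-1],
    [[0,0.002,0.001],[0.01,0,0],-1],
    [[0,0.001,0.001],[0.01,0,0],-1],
    [[0,0.002,0.001],[0.01,0,0],-1],
    [[0,0.001,0.001],[0.01,0,0],-1],
    [[0,0.001,0.001],[0.01,0,0],-1],
    [[0,0,0],[0,0,0],-1],
  ],
)

```text
clock: 7.95
position: [0.5576, -0.1575, 0.1232]
ee_rot: [0.953, 0.078, -0.024, -0.293]
ft_force: [-2.0, -6.2, 2.3]
grip_width: 0.145
grasp_force: 39.9
```

Its feet are down, so I'll release it.

Emit:
move_arm(
  motion=[
    [[0,0,0],[0,0,0],-0.7],
    [[0,0,0],[0,0,0],-0.5],
    [[0,0,0],[0,0,0],-0.3],
    [[0,0,0],[0,0,0],0],
    [[0,0,0],[0,0,0],0.1],
    [[0,0,-0.016],[0,0,0],0.1],
    [[0,0,-0.03],[0,0,0],0.1],
    [[0,0,-0.03],[0,0,0],0.1],
    [[0,0,0],[0,0,0],0.1],
    [[0,0,0],[0,0,0],0.1],
    [[0,0,0],[0,0,0],0.1],
    [[0,0,0],[0,0,0],0.1],
  ],
)

```text
clock: 9.15
position: [0.5627, -0.1867, 0.169]
ee_rot: [0.952, 0.079, -0.025, -0.294]
ft_force: [0.3, 0.2, -1.1]
grip_width: 0.548
grasp_force: 0.0
```

Run:
```python
from h import *
np.set_printoptions(precision=4,suppress=True)
p,R=cur();print(p,manip.get_obs()['joint_pos'])
H=axle(-.022,.004)-.175*u; H[2]=.135; print(H)
w=snap('wrist','w3.png');print('H px',proj(w,H))
t=snap('top','t3.png')
a=cv2.resize(cv2.imread('pics/t3.png')[140:250,190:410],None,fx=2.2,fy=2.2,interpolation=cv2.INTER_CUBIC)
b=cv2.resize(cv2.imread('pics/w3.png')[50:350,100:400],(300,300))
m=np.zeros((300,a.shape[1]+300,3),np.uint8);m[:a.shape[0],:a.shape[1]]=a;m[:,a.shape[1]:]=b;print(m.shape)
cv2.imwrite('pics/m3.png',m)
```

```text
[ 0.5627 -0.1867  0.169 ] [ 0.1006  0.6523  0.6062  1.3899 -0.7357  1.701  -0.6227]
[ 0.5595 -0.1671  0.135 ]
H px [261.9701 214.3182]
(300, 784, 3)
```

View pics/m3.png

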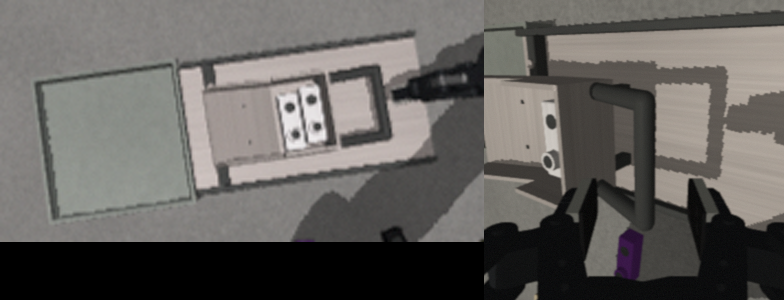

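Emit:
move_arm(
  motion=[
    [[0,0,0.03],[0,0,0],0.1],
    [[0,0,0.03],[0,0,0],0.1],
    [[0,0,0.016],[0,0,0],0],
    [[0,0,0],[0,0,0],-0.2],
    [[0,0,0],[0,0,0],-0.5],
    [[0,0,0],[0,0,0],-0.8],
    [[0,0,0],[0,0,0],-1],
    [[0,0,0],[0,0,0],-1],
    [[0,0,0],[0,0,0],-1],
  ],
  newtons=50,
)

```text
clock: 10.15
position: [0.5579, -0.1573, 0.1231]
ee_rot: [0.953, 0.078, -0.024, -0.293]
ft_force: [0.2, -6.0, 0.1]
grip_width: 0.141
grasp_force: 49.2
```

Run:
```python
from h import *
p,R=cur(); o=manip.get_obs(); print(p,o['ft_force'],o['joint_pos'])
c=load('t3'); print([ray(c,a/2.2+190,b/2.2+140,z) for a,b,z in ((380,107,.135),(209,124,.127))])
H=p-.019*R[:,2]; H[2]=.135; A=H+.175*u; A[2]=.072; print((A-STOP)@u,(A-STOP)@v)
np.save('pics/T1.npy',np.vstack([p,R,A])); S0=S(A,YS,0)
w=[(*carry(S0,S(A,YS,2.35*i),(p,R)),1) for i in range(1,25)]
e=plan(w); print(e[0])
```

```text
[ 0.55789587 -0.15733817  0.12308871] [ 0.18957668 -6.00220367  0.08113639] [ 0.05729004  0.65227622  0.58973242  1.49141398 -0.74940145  1.59698996
 -0.60417504]
[array([ 0.55034428, -0.16522825,  0.135     ]), array([0.52518928, 0.04969394, 0.127     ])]
-0.022764859894865316 0.004056641428226618
[[[0,-0.007,-0.006],[-0.052,0,0],H],[[0,-0.008,-0.005],[-0.052,0,0],H],[[0,-0.007,-0.006],[-0.053,0,0],H],[[0,-0.008,-0.006],[-0.052,-0.001,0],H],[[0,-0.007,-0.006],[-0.052,0,0],H],[[0,-0.008,-0.005],[-0.052,0,0],H],[[0,-0.007,-0.006],[-0.053,0,0],H],[[0,-0.008,-0.006],[-0.052,0,0],H],[[0,-0.007,-0.005],[-0.052,0,0],H],[[0,-0.008,-0.006],[-0.052,0,0],H],[[0,-0.007,-0.006],[-0.052,-0.001,0],H],[[0,-0.008,-0.006],[-0.053,0,0],H]]
[[[0,-0.007,-0.005],[-0.052,0,0],H],[[0,-0.008,-0.006],[-0.052,0,0.001],H],[[0,-0.007,-0.006],[-0.052,0,0],H],[[0,-0.008,-0.005],[-0.053,0,0],H],[[0,-0.007,-0.006],[-0.052,0,0],H],[[0,-0.008,-0.006],[-0.052,0,0],H],[[0,-0.007,-0.006],[-0.052,-0.001,0],H],[[0,-0.008,-0.005],[-0.052,0,0],H],[[0,-0.007,-0.006],[-0.053,0,0],H],[[0,-0.007,-0.006],[-0.052,0,0],H],[[0,-0.008,-0.005],[-0.052,0,0],H],[[0,-0.007,-0.006],[-0.052,0,0],H]]
[ 0.53914414 -0.0432554   0.23714784]
```

Emit:
move_arm(
  motion=[
    [[0,-0.007,-0.006],[-0.052,0,0],-1],
    [[0,-0.008,-0.005],[-0.052,0,0],-1],
    [[0,-0.007,-0.006],[-0.053,0,0],-1],
    [[0,-0.008,-0.006],[-0.052,0,0],-1],
    [[0,-0.007,-0.006],[-0.052,0,0],-1],
    [[0,-0.008,-0.005],[-0.052,0,0],-1],
    [[0,-0.007,-0.006],[-0.053,0,0],-1],
    [[0,-0.008,-0.006],[-0.052,0,0],-1],
    [[0,-0.007,-0.005],[-0.052,0,0],-1],
    [[0,-0.008,-0.006],[-0.052,0,0],-1],
    [[0,-0.007,-0.006],[-0.052,0,0],-1],
    [[0,-0.008,-0.006],[-0.053,0,0],-1],
  ],
)

```text
clock: 11.35
position: [0.5507, -0.1141, 0.1957]
ee_rot: [0.995, 0.081, -0.003, -0.051]
ft_force: [0.0, -4.3, 1.4]
grip_width: 0.145
grasp_force: 49.1
```

Run:
```python
from h import *
np.set_printoptions(precision=4,suppress=True)
d=np.load('pics/T1.npy');p0,R0,A=d[0],d[1:4],d[4]
p,R=cur();o=manip.get_obs();print(p,o['ft_force'],o['joint_pos'])
S0=S(A,YS,0);T=carry(S0,S(A,YS,28.2),(p0,R0));print('err',p-T[0],Rot.from_matrix(T[1].T@R).as_rotvec())
print(plan([(*carry(S0,S(A,YS,28.2+2.35*i),(p0,R0)),1) for i in range(1,18)])[0])
```

```text
[ 0.5507 -0.1141  0.1957] [ 0.0415 -4.2928  1.413 ] [-0.4213  0.2899  0.7271  1.6806 -0.2958  1.2983 -1.0309]
err [-0.0002  0.0001  0.001 ] [-0.0011  0.002   0.0002]
[[[0,-0.007,-0.004],[-0.051,-0.003,0],H],[[0,-0.008,-0.006],[-0.052,0,0],H],[[0,-0.007,-0.006],[-0.052,0,0],H],[[0,-0.008,-0.005],[-0.052,0,0],H],[[0,-0.007,-0.006],[-0.053,0,0],H],[[0,-0.007,-0.006],[-0.052,0,0],H],[[0,-0.008,-0.006],[-0.052,0,0],H],[[0,-0.007,-0.005],[-0.052,-0.001,0],H],[[0,-0.008,-0.006],[-0.053,0,0],H],[[0,-0.007,-0.006],[-0.052,0,0],H],[[0,-0.008,-0.006],[-0.052,0,0],H],[[0,-0.007,-0.005],[-0.052,0,0],H]]
[[[0,-0.008,-0.006],[-0.052,0,0],H],[[0,-0.007,-0.006],[-0.053,0,0],H],[[0,-0.008,-0.005],[-0.052,0,0],H],[[0,-0.007,-0.006],[-0.052,-0.001,0],H],[[0,-0.008,-0.006],[-0.052,0,0],H]]
[ 0.5334 -0.0085  0.2436]
```

Emit:
move_arm(
  motion=[
    [[0,-0.008,-0.005],[-0.052,0,0],-1],
    [[0,-0.008,-0.006],[-0.052,0,0],-1],
    [[0,-0.007,-0.006],[-0.052,0,0],-1],
    [[0,-0.008,-0.005],[-0.052,0,0],-1],
    [[0,-0.007,-0.006],[-0.053,0,0],-1],
    [[0,-0.007,-0.006],[-0.052,0,0],-1],
    [[0,-0.008,-0.006],[-0.052,0,0],-1],
    [[0,-0.007,-0.005],[-0.052,0,0],-1],
    [[0,-0.008,-0.006],[-0.053,0,0],-1],
    [[0,-0.007,-0.006],[-0.052,0,0],-1],
    [[0,-0.008,-0.006],[-0.052,0,0],-1],
    [[0,-0.007,-0.005],[-0.052,0,0],-1],
  ],
)

```text
clock: 12.55
position: [0.5394, -0.0419, 0.239]
ee_rot: [0.978, 0.08, 0.017, 0.192]
ft_force: [-0.6, -2.6, 9.8]
grip_width: 0.142
grasp_force: 49.8
```

Run:
```python
from h import *
np.set_printoptions(precision=4,suppress=True)
d=np.load('pics/T1.npy');p0,R0,A=d[0],d[1:4],d[4]
p,R=cur();o=manip.get_obs();print(p,o['ft_force'],o['joint_pos'])
S0=S(A,YS,0);T=carry(S0,S(A,YS,56.4),(p0,R0));print('err',p-T[0],Rot.from_matrix(T[1].T@R).as_rotvec())
print(plan([(*carry(S0,S(A,YS,56.4+2.3*i),(p0,R0)),1) for i in range(1,7)])[0])
```

```text
[ 0.5394 -0.0419  0.239 ] [-0.568  -2.6241  9.8116] [-0.8568  0.1245  0.661   1.7815  0.3247  1.288  -1.7026]
err [0.0001 0.001  0.0018] [0.0002 0.0043 0.001 ]
[[[0,-0.007,-0.003],[-0.051,-0.006,-0.001],H],[[0,-0.007,-0.005],[-0.051,0,0],H],[[0,-0.008,-0.006],[-0.052,0,0],H],[[0,-0.007,-0.006],[-0.051,0,0],H],[[0,-0.007,-0.005],[-0.051,0,0],H],[[0,-0.008,-0.006],[-0.051,0,0],H]]
[ 0.5329 -0.0023  0.2438]
```

Emit:
move_arm(
  motion=[
    [[0,-0.007,-0.006],[-0.051,0,0],-1],
    [[0,-0.007,-0.006],[-0.051,0,0],-1],
    [[0,-0.008,-0.006],[-0.052,0,0],-1],
    [[0,-0.007,-0.006],[-0.051,0,0],-1],
    [[0,-0.007,-0.005],[-0.051,0,0],-1],
    [[0,-0.008,-0.006],[-0.051,0,0],-1],
    [[0,0,0],[0,0,0],-1],
    [[0,0,0],[0,0,0],-1],
    [[0,0,0],[0,0,0],-1],
    [[0,0,0],[0,0,0],-1],
    [[0,0,0],[0,0,0],-1],
    [[0,0,0],[0,0,0],-1],
  ],
)

```text
clock: 13.75
position: [0.5329, -0.0035, 0.2479]
ee_rot: [0.948, 0.076, 0.026, 0.309]
ft_force: [-1.5, -8.1, 19.7]
grip_width: 0.141
grasp_force: 50.9
```

Run:
```python
from h import *
np.set_printoptions(precision=4,suppress=True)
d=np.load('pics/T1.npy');p0,R0,A=d[0],d[1:4],d[4]
p,R=cur();o=manip.get_obs();print(p,o['ft_force'],o['joint_pos'])
S0=S(A,YS,0);T=carry(S0,S(A,YS,70.2),(p0,R0));print('err',p-T[0],Rot.from_matrix(T[1].T@R).as_rotvec())
snap('side','s4.png');snap('top','t4.png')
a=cv2.resize(cv2.imread('pics/s4.png')[120:260,190:370],None,fx=2.2,fy=2.2);b=cv2.resize(cv2.imread('pics/t4.png')[120:260,190:370],None,fx=2.2,fy=2.2)
cv2.imwrite('pics/m4.png',np.hstack([a,b]))
```

```text
[ 0.5329 -0.0035  0.2479] [-1.5409 -8.1069 19.692 ] [-0.9949  0.1833  0.6024  1.7904  0.5178  1.3852 -1.9497]
err [ 0.0001 -0.0008  0.004 ] [-0.0013  0.0029  0.0042]
```

View pics/m4.png

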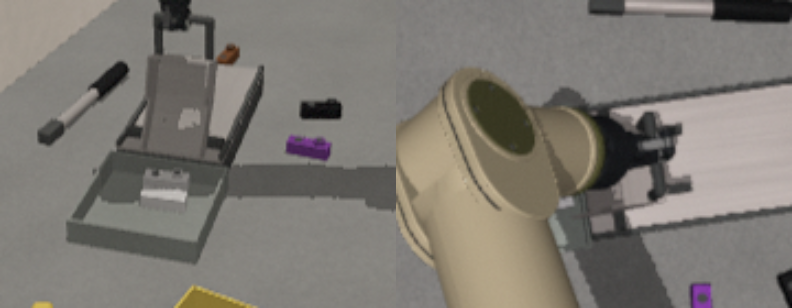

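The side view shows bodies in the tray at about (165,187), plus a bright patch in the bucket at (190,120) that I need to enlarge.

Run:
```python
from h import *
cv2.imwrite('pics/s4z.png',cv2.resize(cv2.imread('pics/s4.png')[135:235,220:300],None,fx=6,fy=6,interpolation=cv2.INTER_CUBIC))
```

```text
(no output)
```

View pics/s4z.png

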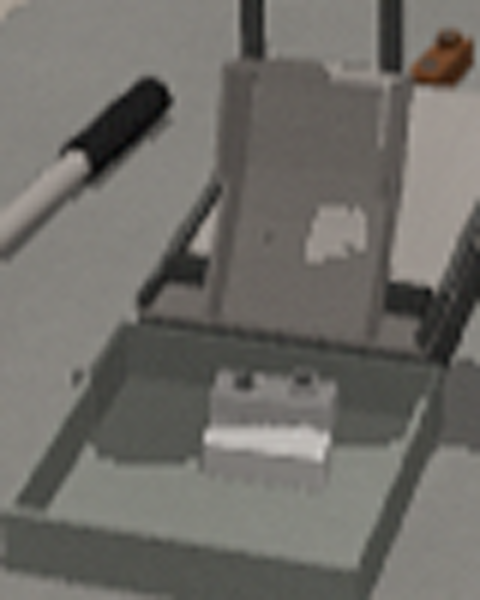

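Both bodies lie in the tray, one behind the other at about (268,400) and (268,450). The bucket holds only a patch of light, so it is empty. I'll lower by reversing the arc.

Run:
```python
from h import *
d=np.load('pics/T1.npy');p0,R0,A=d[0],d[1:4],d[4]
S0=S(A,YS,0);K=lambda th:carry(S0,S(A,YS,th),(p0,R0))
plan([(*K(70.2-2.35*i),1) for i in range(1,25)],start=K(70.2))
```

```text
[[[0,0.007,0.006],[0.052,0,0],H],[[0,0.007,0.006],[0.052,0,0],H],[[0,0.008,0.006],[0.053,0,0],H],[[0,0.007,0.006],[0.052,0.001,0],H],[[0,0.007,0.006],[0.052,0,0],H],[[0,0.007,0.006],[0.052,0,0],H],[[0,0.008,0.006],[0.053,0,0],H],[[0,0.007,0.006],[0.052,0,0],H],[[0,0.007,0.006],[0.052,0,0],H],[[0,0.007,0.006],[0.052,0,0],H],[[0,0.008,0.006],[0.052,0,0],H],[[0,0.007,0.006],[0.053,0,0],H]]
[[[0,0.007,0.006],[0.052,0.001,0],H],[[0,0.007,0.006],[0.052,0,-0.001],H],[[0,0.008,0.006],[0.052,0,0],H],[[0,0.007,0.006],[0.053,0,0],H],[[0,0.007,0.006],[0.052,0,0],H],[[0,0.007,0.006],[0.052,0,0],H],[[0,0.008,0.006],[0.052,0,0],H],[[0,0.007,0.006],[0.052,0.001,0],H],[[0,0.007,0.006],[0.053,0,0],H],[[0,0.007,0.006],[0.052,0,0],H],[[0,0.008,0.006],[0.052,0,0],H],[[0,0.007,0.006],[0.052,0,0],H]]
```

Emit:
move_arm(
  motion=[
    [[0,0.007,0.006],[0.052,0,0],-1],
    [[0,0.007,0.005],[0.052,0,0],-1],
    [[0,0.008,0.005],[0.053,0,0],-1],
    [[0,0.007,0.005],[0.052,0,0],-1],
    [[0,0.007,0.006],[0.052,0,0],-1],
    [[0,0.007,0.006],[0.052,0,0],-1],
    [[0,0.008,0.006],[0.053,0,0],-1],
    [[0,0.007,0.006],[0.052,0,0],-1],
    [[0,0.007,0.006],[0.052,0,0],-1],
    [[0,0.007,0.006],[0.052,0,0],-1],
    [[0,0.008,0.006],[0.052,0,0],-1],
    [[0,0.007,0.006],[0.053,0,0],-1],
  ],
)

```text
clock: 15.05
position: [0.5447, -0.0792, 0.2228]
ee_rot: [0.994, 0.082, 0.006, 0.066]
ft_force: [-0.3, -1.6, -2.3]
grip_width: 0.139
grasp_force: 49.5
```

Run:
```python
from h import *
np.set_printoptions(precision=4,suppress=True)
d=np.load('pics/T1.npy');p0,R0,A=d[0],d[1:4],d[4]
S0=S(A,YS,0);K=lambda th:carry(S0,S(A,YS,th),(p0,R0))
p,R=cur();o=manip.get_obs();T=K(42);print('err',p-T[0],Rot.from_matrix(T[1].T@R).as_rotvec(),o['ft_force'],o['joint_pos'])
plan([(*K(42-2.35*i),1) for i in range(1,13)])
```

```text
err [-0.001   0.0027  0.0029] [ 0.0045  0.0014 -0.0007] [-0.2714 -1.5906 -2.2699] [-0.6692  0.1631  0.7266  1.7411  0.0222  1.2499 -1.3644]
[[[0.001,0.01,0.01],[0.046,-0.002,0.001],H],[[0,0.008,0.006],[0.053,0.001,0],H],[[0,0.007,0.006],[0.052,0,0],H],[[0,0.007,0.006],[0.052,0,0],H],[[0,0.007,0.006],[0.052,0,0],H],[[0,0.008,0.006],[0.053,0,0],H],[[0,0.007,0.006],[0.052,0,0],H],[[0,0.007,0.006],[0.052,0,0],H],[[0,0.007,0.006],[0.052,0,0],H],[[0,0.008,0.006],[0.052,0,0],H],[[0,0.007,0.006],[0.053,0.001,0],H],[[0,0.007,0.006],[0.052,0,-0.001],H]]
```

Emit:
move_arm(
  motion=[
    [[0,0.008,0.008],[0.05,0,0],-1],
    [[0,0.008,0.006],[0.053,0,0],-1],
    [[0,0.007,0.006],[0.052,0,0],-1],
    [[0,0.007,0.006],[0.052,0,0],-1],
    [[0,0.007,0.006],[0.052,0,0],-1],
    [[0,0.008,0.006],[0.053,0,0],-1],
    [[0,0.007,0.006],[0.052,0,0],-1],
    [[0,0.007,0.006],[0.052,0,0],-1],
    [[0,0.007,0.006],[0.052,0,0],-1],
    [[0,0.008,0.006],[0.052,0,0],-1],
    [[0,0,0],[0,0,0],-1],
    [[0,0,0],[0,0,0],-1],
  ],
)

```text
clock: 16.25
position: [0.5537, -0.1322, 0.1741]
ee_rot: [0.987, 0.081, -0.011, -0.135]
ft_force: [0.6, -5.6, 2.0]
grip_width: 0.137
grasp_force: 50.0
```

Run:
```python
from h import *
np.set_printoptions(precision=4,suppress=True)
d=np.load('pics/T1.npy');p0,R0,A=d[0],d[1:4],d[4]
S0=S(A,YS,0);K=lambda th:carry(S0,S(A,YS,th),(p0,R0))
p,R=cur();o=manip.get_obs();T=K(18.5);print('err',p-T[0],Rot.from_matrix(T[1].T@R).as_rotvec(),o['ft_force'],o['joint_pos'])
plan([(*K(18.5-1.5*i),1) for i in range(1,12)]+[(*K(0),4)])
```

```text
err [-0.0002  0.0007  0.0016] [-0.0012  0.0003  0.0002] [ 0.5872 -5.6428  2.0153] [-0.2542  0.4092  0.7108  1.6234 -0.4955  1.3911 -0.8358]
[[[0,0.006,0.006],[0.035,0,0],H],[[0,0.005,0.003],[0.033,0,0],H],[[0,0.004,0.004],[0.034,0,0],H],[[0,0.005,0.004],[0.033,0,0],H],[[0,0.005,0.004],[0.033,0,0],H],[[0,0.004,0.004],[0.034,0,0],H],[[0,0.005,0.003],[0.033,0,0],H],[[0,0.005,0.004],[0.033,0,0],H],[[0,0.004,0.004],[0.034,0,0],H],[[0,0.005,0.004],[0.033,0,0],H],[[0,0.005,0.004],[0.033,0,0],H],[[0,0.001,0.001],[0.011,0,0],H]]
[[[0,0.002,0.001],[0.011,0,0],H],[[0,0.001,0.001],[0.011,0,0],H],[[0,0.002,0.002],[0.012,0,-0.001],H]]
```

Emit:
move_arm(
  motion=[
    [[0,0.005,0.004],[0.034,0,0],-1],
    [[0,0.005,0.003],[0.033,0,0],-1],
    [[0,0.004,0.004],[0.034,0,0],-1],
    [[0,0.005,0.004],[0.033,0,0],-1],
    [[0,0.005,0.004],[0.033,0,0],-1],
    [[0,0.004,0.004],[0.034,0,0],-1],
    [[0,0.005,0.003],[0.033,0,0],-1],
    [[0,0.005,0.004],[0.033,0,0],-1],
    [[0,0.004,0.004],[0.034,0,0],-1],
    [[0,0.005,0.004],[0.033,0,0],-1],
    [[0,0,0],[0,0,0],-1],
    [[0,0,0],[0,0,0],-1],
  ],
)

```text
clock: 17.45
position: [0.5574, -0.1534, 0.1342]
ee_rot: [0.961, 0.079, -0.021, -0.263]
ft_force: [1.7, -7.7, 1.3]
grip_width: 0.143
grasp_force: 50.1
```

Run:
```python
from h import *
np.set_printoptions(precision=4,suppress=True)
d=np.load('pics/T1.npy');p0,R0,A=d[0],d[1:4],d[4]
S0=S(A,YS,0);K=lambda th:carry(S0,S(A,YS,th),(p0,R0))
p,R=cur();o=manip.get_obs();T=K(3.5);print('err',p-T[0],Rot.from_matrix(T[1].T@R).as_rotvec(),p0-p,o['ft_force'])
plan([(*K(0),8)])
```

```text
err [0.     0.0005 0.0012] [-0.0005 -0.0005 -0.0002] [ 0.0005 -0.0039 -0.0111] [ 1.7344 -7.6551  1.2884]
[[[0,0.002,0.001],[0.01,0,0],H],[[0,0.001,0.001],[0.01,0,0],H],[[0,0.002,0.001],[0.01,0,0],H],[[0,0.001,0.001],[0.01,0,0],H],[[0,0.002,0.001],[0.01,0,0],H],[[0,0.001,0.002],[0.009,0,0],H],[[0,0.002,0.001],[0.01,0,0],H],[[0,0.001,0.002],[0.009,0.001,0],H]]
```

Emit:
move_arm(
  motion=[
    [[0,0.002,0.001],[0.01,0,0],-1],
    [[0,0.001,0.001],[0.01,0,0],-1],
    [[0,0.002,0.001],[0.01,0,0],-1],
    [[0,0.001,0.001],[0.01,0,0],-1],
    [[0,0.002,0.001],[0.01,0,0],-1],
    [[0,0.001,0.002],[0.009,0,0],-1],
    [[0,0.002,0.001],[0.01,0,0],-1],
    [[0,0.001,0.001],[0.009,0,0],-1],
    [[0,0,0],[0,0,0],-1],
    [[0,0,0],[0,0,0],-1],
  ],
)

```text
clock: 18.45
position: [0.5581, -0.1569, 0.1238]
ee_rot: [0.953, 0.078, -0.024, -0.293]
ft_force: [1.8, -6.9, 0.1]
grip_width: 0.137
grasp_force: 50.1
```

Emit:
move_arm(
  motion=[
    [[0,0.001,0.001],[0,0,0],-1],
    [[0,0,0.001],[0,0,0],-1],
    [[0,0,0],[0,0,0],-1],
  ],
)

```text
clock: 18.75
position: [0.5581, -0.1572, 0.123]
ee_rot: [0.953, 0.078, -0.023, -0.292]
ft_force: [-1.1, -8.8, 5.1]
grip_width: 0.144
grasp_force: 50.8
```

Its feet are bearing load, so I'll release and retreat.

Emit:
move_arm(
  motion=[
    [[0,0,0],[0,0,0],-0.7],
    [[0,0,0],[0,0,0],-0.5],
    [[0,0,0],[0,0,0],-0.3],
    [[0,0,0],[0,0,0],0],
    [[0,0,0],[0,0,0],0.1],
    [[0,0,-0.016],[0,0,0],0.1],
    [[0,0,-0.03],[0,0,0],0.1],
    [[0,0,-0.05],[0,0,0],0.1],
    [[0,0,-0.06],[0,0,0],0.1],
    [[0,0,-0.04],[0,0,0],0.1],
    [[0,0,0],[0,0,0],0.1],
    [[0,0,0],[0,0,0],0.1],
  ],
)

```text
clock: 19.95
position: [0.5712, -0.2384, 0.2439]
ee_rot: [0.953, 0.078, -0.024, -0.293]
ft_force: [-0.5, 0.2, 0.2]
grip_width: 0.546
grasp_force: 0.0
```

Run:
```python
from h import *
print(manip.get_obs()['position'],manip.get_obs()['ft_force'])
t=snap('top','t5.png');cv2.imwrite('pics/t5c.png',cv2.resize(cv2.imread('pics/t5.png')[90:270,80:450],None,fx=2.1,fy=2.1,interpolation=cv2.INTER_CUBIC))
```

```text
[ 0.57122103 -0.23842971  0.243882  ] [-0.49532604  0.20062705  0.16481655]
```

View pics/t5c.png

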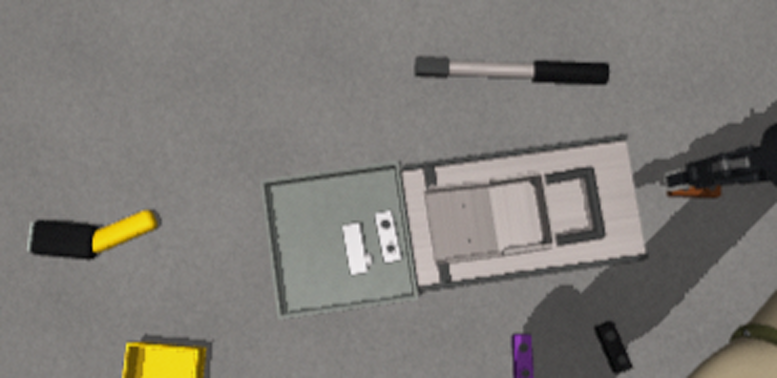

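Both bodies lie in the tray at about (355,248) and (388,237). The skip stands square at the stop and empty, the bystanders are unmoved, and the gripper is clear.

```bash
python3 -c "
from h import *
print(order.hand_in())"
```

```text
the job is handed in; nothing more can be done
None
```

The job is handed in, though no verdict came back: the last top view shows the skip standing square at the stop and let go, both valve bodies in the tray and the bystanders unmoved, about 20 s in.

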